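# Return the clay cutter to its hole in the graded rack

## Robot

A 6-joint arm with a two-finger parallel gripper is mounted at the origin on the work surface. World frame = base frame: x ahead of the robot, y to its left, z up, the work surface at z = 0. Lengths are in mm, angles in rad, forces in N, time in s.
With the tool pointing down it reaches from about 375 to 925 mm from the base axis. Payload 5.7 kg.
Tool frame: the origin (TCP) lies midway between the tips of the shut fingers; the grasp point (between the pads) lies 19 mm behind it (grasp_offset is the distance from the TCP to the grasp point, in mm); x points along the fingers, y is the direction in which the jaws open and shut, and the axes are right-handed (so a half turn about x gives the same grasp; the last joint's range is limited). The gripper opens to 88 mm and grips with 3 to 60 N. Pads are 20 mm wide; open, the fingers measure 115 mm over their backs; the gripper's body (75 mm by 178 mm) begins 61 mm behind the grasp point.
Start: joints at [-1.43, 0.359, 1.51, -0, 1.272, -0.115], TCP at [151.797, -580.444, 183.723] pointing down, gripper open.
Joint ranges: [-2.97, 2.97], [-1.01, 2.36], [0.21, 2.38], [-0.96, 4.11], [0.2, 2.71], [-2.98, 2.98]. Speed limits (rad/s): [2.39, 2.39, 3.14, 3.14, 3.14, 3.14].

## Interface

Orientations are given as a unit quaternion [x, y, z, w].
In Python, from cell import * gives the robot as it stands. The module is installed in compiled form; this text tells all that it offers.
- The arm moves only by the tool move_arm, never from a script. Its argument "moves" is a list of rows, each an object with "jaw": the opening, from -1 (shut) to 1 (fully open); "translation": the shift along the tool's x, y, z in mm, a list of three; "twist": the turn about the tool's x in rad. A call has 1 to 20 rows; each row shifts and turns the commanded pose from where the row before left it, along the tool's axes as they then stand; what a row does not reach is not made up. A row lasts 1/8 s, in which the tool goes at most 62.5 mm and 10.7 degrees, less where a joint would pass 70% of its speed; a pose out of reach is approached as far as the arm can. A call is refused whole if a number of a shift passes 62.5 or a number of a turn 0.188, either way. A call with a gripper value outside its range is refused whole. The fingers move at their own pace and stop on an object; the grip force is fixed at half the most. Time passes only in rows, so rows that do not move let the fingers close. It gives the time, the measured TCP pose, the force and the opening at its end, in the units of the state.
- get_state(): the state, without advancing time (a new reading comes with each control period).
- grab_frame(name): name is "side" or "top"; returns a dict with "color" (420x560x3 uint8, red, green, blue), "depth" (420x560 float32, mm along the optical axis (not along the pixel's ray), 0 where there is no reading), "K" (3x3 intrinsics, pixels), "cam_to_world" (4x4, takes a point from camera to world coordinates). Camera axes: x right, y up, looking along -z (the intrinsics and any distortion apply to the point x, -y, -z); pixel columns grow to the right and rows downward; lengths in mm; the calibration is good to about 2 mm. A picture is of the moment at which its call begins.
- sign_off(): hands the job in, once; it reports no verdict.
The state is a dict: "time_s": time; "joint_positions": joint angles; "joint_vel": joint speeds; "effort": joint torques, N m; "ee_pos": TCP position; "eef_rot": TCP orientation; "ft_force": force on the tool from outside, world axes, zero at the start; "torque": the same for the moment, N m; "opening": finger opening in mm.
Only numpy, scipy, OpenCV 4.12 (cv2) and the standard library are available. Lean on these libraries where they do the work, as an engineer would, in place of code of your own. Each camera call takes 0.05 s, during which the arm holds its last target. There are 200 camera calls.

## Task

A clay cutter (steel barrel, collar, wooden handle) has been left standing on the table: put it back, handle up, into the one hole of the graded rack that matches its 22 mm barrel, push it fully home until its collar sits on the strip, and let go. The drilled strip has slid along its channel by an unknown amount, so feel for the hole gently: the cutter must never bear on the rack with more than about 30 N. Leave all the other things standing where they are.

Things in the scene. Friction and masses are not known exactly. Their poses are not given: they have to be found in the camera images.
- cutter: Cutter, 88 mm tall, standing on its barrel. Origin: centre of the barrel's lower end; z up to the handle. From below: steel barrel 22 mm diameter, 38 mm long, lower edge chamfered 1 mm; dark steel collar 32 mm diameter (38 to 43 mm above the origin); round wooden handle 26 mm diameter (43 to 88 mm). Solid, 0.10 to 0.16 kg. Round: its yaw means nothing.
- rack: Rack fixed on the table, turned any way round: aluminium channel 244 mm long (y), 54 mm wide (x), walls 30 mm high. Origin: centre of its underside, z up. In it a pale wooden strip 210 mm long, 46 mm wide, flat top 56 mm above the origin, can lie up to 12 mm either way along y (see row_mid). When home, the cutter's origin is 18 mm above the rack's origin, its collar on the strip.
- row_mid (a point): Fixed point of the channel: its middle, at the strip's top (56 mm up); axes as the rack. The strip is stiff: about 10 N along y slides it between its stops, 24 mm apart; no play in x or z. With the strip at its -y stop its places lie at y = -92, -52, -12, +28, +68 mm, for 10, 14, 18, 22, 26 mm. It starts 4 to 24 mm off that stop towards +y; this shift shows in NO measured pose.
- place22 (a point): Fixed point of the channel at the strip's top, 28 mm from row_mid along +y: the 22 mm hole's mouth if the strip stood at its -y stop. The hole really lies 4 to 24 mm from here along +y. Holes: 1 mm wider than their barrels, 44 mm deep, sharp rims. The 18, 22 and 26 mm holes are empty; the 10 and 14 mm places hold fixed cutters with like handles and collars, tops 106 mm above the table.
- sanding_block: Bystander: cork block 30 x 60 x 25 mm beside the rack on its +x side, its centre 100 to 110 mm from the row. Origin at the centre of its underside.
- paint_pot: Bystander: white jar with white cap, 48 mm diameter, 55 mm tall, origin at the centre of its underside.
- glaze_pot: Bystander: white jar with black cap, 48 mm diameter, 55 mm tall, origin at the centre of its underside.
- brush_jar: Bystander: green glass jar 76 mm diameter, 95 mm tall, with brushes up to 215 mm high, origin at the centre of its underside.
- water_bowl: Bystander: white bowl 90 mm across, 40 mm tall, origin at the centre of its underside.
- rolling_pin: Bystander: wooden rolling pin 48 mm thick, 310 mm long along its x, at the far edge of the table.
- brush: Bystander: flat brush lying on the table beside the rack on its -x side, roughly along the row and 95 to 105 mm from it, under 20 mm high.
- spatula: Bystander: spatula lying flat near the far edge of the table.

How it is judged (in metres and radians):
On the way:
1. the cutter is lifted clear of the table (by more than 30 mm) (height (world z) of cutter above 0.03 m), for 0.2 s.
At the end, for the whole second after the job is handed in: The cutter stands handle up in the 22 mm hole, home within 2.5 mm (lower end 18 mm above the rack's underside, collar on strip), upright within 0.07 rad, within 3 mm of the row's line and 26 to 54 mm along +y from the rack's middle (any place of that hole); released, at rest (z of cutter in the frame of rack between 0.015 and 0.0205 m and y of cutter in the frame of rack between 0.026 and 0.054 m and x of cutter in the frame of rack between -0.003 and 0.003 m and angle between the z axis of cutter and the z axis of rack, either way round below 0.07 rad and linear speed of cutter below 0.02 m/s and angular speed of cutter below 0.2 rad/s); the robot touches nothing.
It fails at once if the cutter bears on the rack or strip with more than 40 N (contact force between cutter and rack above 40 N).
It fails at once if a bystander is moved by more than 20 mm (distance of any of brush_jar, paint_pot, glaze_pot, water_bowl, sanding_block, rolling_pin, spatula, brush from where it was at the start of the episode above 0.02 m).
It also fails if it takes over 61 s, if anything falls off the work surface, if the arm or the gripper's body presses on something with over 40 N, if the wrist force passes 120 N, or if a joint passes its speed limit or range.

## Working session

There is one attempt and no reset: what is moved stays moved. The work goes in short steps, Python scripts to look and compute and a tool call to move; the robot and the scene stay as the last step left them, time stands still between calls to the robot, and variables do not carry over. Pictures are saved under pics/ and viewed, about 8 in all and at most 12, crops included, and the job is handed in when it is done.

Besides the shell and the picture viewer there is one more tool, called as a command line: name --argument value ..., lists and objects as JSON in quotes. move_arm: Moves the arm, as the interface text tells. Its arguments: {"type":"object","properties":{"moves":{"type":"array"}},"required":["moves"]}

```bash
mkdir -p pics
cat > h.py <<'E'
from cell import *
import numpy as np, cv2
def cloud(f):
    d=f["depth"];K=f["K"];v,u=np.mgrid[0:d.shape[0],0:d.shape[1]]
    p=np.stack([(u-K[0,2])/K[0,0]*d,-(v-K[1,2])/K[1,1]*d,-d,np.ones_like(d)],-1)
    w=(p@np.array(f["cam_to_world"]).T)[...,:3]; w[d==0]=np.nan
    return w
E
python3 - <<'E'
from h import *
for n in("top","side"):
    f=grab_frame(n);cv2.imwrite(f"pics/{n}0.png",f["color"][...,::-1]);np.savez(f"{n}0.npz",**{k:np.array(v) for k,v in f.items()})
    print(n,np.round(f["cam_to_world"],2).tolist(),f["K"])
print(get_state())
E
```

```text
top [[-0.01, 0.98, -0.2, 305.63], [-1.0, -0.01, 0.01, -95.87], [0.01, 0.2, 0.98, 1424.99], [0.0, 0.0, 0.0, 1.0]] [[531.22437218   0.         282.12733168]
 [  0.         531.22437218 213.25514264]
 [  0.           0.           1.        ]]
side [[-0.93, 0.19, -0.31, 261.13], [-0.36, -0.48, 0.8, 737.87], [-0.0, 0.86, 0.52, 587.56], [0.0, 0.0, 0.0, 1.0]] [[444.40012018   0.         279.76003589]
 [  0.         444.40012018 211.64822614]
 [  0.           0.           1.        ]]
{'time_s': 0.1, 'joint_positions': array([-1.43009478e+00,  3.59420301e-01,  1.51130782e+00,  1.44100007e-05,
        1.27250284e+00, -1.15070683e-01]), 'joint_vel': array([ 0.00174056,  0.00025161, -0.00163837,  0.00144114,  0.00135111,
        0.00129968]), 'effort': array([ 8.75592159e-04, -5.16357923e+01, -2.71404880e+01,  6.77935523e-02,
        2.76419346e-02, -2.59777727e-05]), 'ee_pos': array([ 151.7150259 , -579.80080023,  183.00748899]), 'eef_rot': array([-0.70132974, -0.09076057,  0.70133485, -0.08960209]), 'ft_force': array([-0.39575539, -0.03815142,  0.83778537]), 'torque': array([-0.0012769 , -0.0117976 ,  0.01397133]), 'opening': 87.84740461574522}
```

View pics/top0.png

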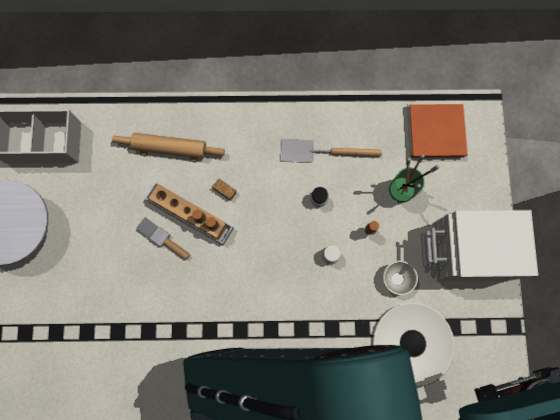

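View pics/side0.png

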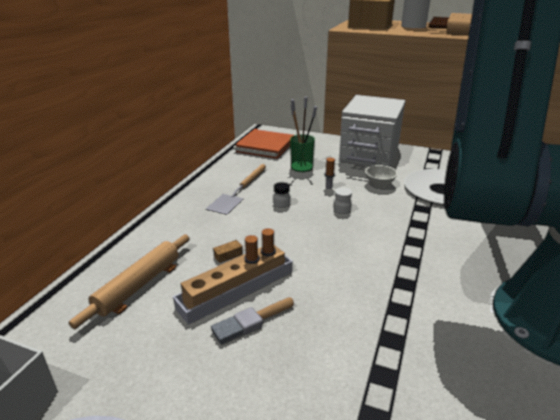

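The top view shows the loose cutter at about (373,228), the rack centred near (189,213), its two fixed cutters at (197,217) and (211,224), and three holes to the upper left. The side view has the cutter at (330,165) and the rack around (235,280). Next I'll measure.

Run:
```python
from h import *
ims=[]
for n,box in(("top",(135,170,250,255)),("side",(160,220,310,320))):
    f=dict(np.load(f"{n}0.npz"));w=cloud(f)
    x0,y0,x1,y1=box
    c=cv2.resize(f["color"][y0:y1,x0:x1,::-1],(800 if n=="top" else 800,295 if 0 else 300),interpolation=cv2.INTER_CUBIC);ims.append(c)
    b=np.zeros(w.shape[:2],bool);b[y0:y1,x0:x1]=1
    z=w[...,2]
    def rect(m,l):
        p=w[m][:,:2].astype(np.float32);r=cv2.minAreaRect(p);print(n,l,len(p),np.round(r[0],1),np.round(r[1],1),round(r[2],2),"bp",np.round(cv2.boxPoints(r),0).tolist(),'medz',np.median(z[m]))
    rect(b&(abs(z-56)<5),"strip")
    rect(b&(z>13)&(z<65),"all")
    rect(b&(z>92)&(z<118),"fixedtops")
    u,v=(373,228) if n=="top" else (330,165)
    g=np.zeros_like(b);g[v-22:v+25,u-14:u+15]=1
    m=g&(z>70)&(z<100);rect(m,"cutter handle");print(np.round(np.nanmedian(w[m],0),1), np.nanpercentile(z[m],[5,50,95]))
    m=g&(z>8)&(z<36);rect(m,"cutter barrel")
    print(n,"table z",np.nanmedian(z[b&(z<8)]))
    # dark holes
    if 1:
        gray=cv2.cvtColor(f["color"],cv2.COLOR_RGB2GRAY)
        m=b&(z<48)&(z>8)&(gray<60)
cv2.imwrite("pics/crop.png",np.vstack(ims))
```

```text
top strip 894 [589.5 136.7] [210.5  46.5] 59.34 bp [[516.0, 58.0], [556.0, 34.0], [663.0, 215.0], [623.0, 239.0]] medz 55.97027402874653
top all 2377 [578.4 142.4] [200.3 269.1] 2.54 bp [[472.0, 272.0], [484.0, 3.0], [684.0, 12.0], [672.0, 281.0]] medz 31.11525468854029
top fixedtops 173 [557.9  85.1] [63.8 25.4] 56.75 bp [[530.0, 65.0], [551.0, 51.0], [586.0, 105.0], [565.0, 119.0]] medz 105.14728548726771
top cutter handle 92 [ 537.  -347.3] [23.5 25.8] 45.06 bp [[520.0, -347.0], [538.0, -365.0], [554.0, -348.0], [536.0, -330.0]] medz 87.53933644436336
[ 536.  -347.1   87.5] [78.38572929 87.53933644 91.52579811]
top cutter barrel 10 [ 540.5 -361.3] [46.2 70.1] 56.87 bp [[499.0, -362.0], [557.0, -400.0], [582.0, -361.0], [524.0, -323.0]] medz 10.092667086503525
top table z 0.0050547803955396375
side strip 1431 [589.8 138.1] [211.   49.3] 59.25 bp [[515.0, 60.0], [557.0, 35.0], [665.0, 216.0], [623.0, 241.0]] medz 55.39078658805613
side all 5088 [624.  128.2] [291.5 242.7] 17.26 bp [[449.0, 201.0], [521.0, -31.0], [799.0, 56.0], [727.0, 287.0]] medz 34.8538048057178
side fixedtops 296 [559.   86.3] [65.6 28.3] 59.5 bp [[530.0, 65.0], [554.0, 51.0], [588.0, 107.0], [563.0, 122.0]] medz 103.92173214281485
side cutter handle 80 [ 537.  -345.1] [26.6 24.4] 60.82 bp [[520.0, -351.0], [541.0, -363.0], [554.0, -339.0], [533.0, -328.0]] medz 82.3015302063557
[ 535.7 -340.3   82.3] [71.61235832 82.30153021 87.86709842]
side cutter barrel 106 [ 542.3 -429.4] [ 21.5 191.9] 3.27 bp [[526.0, -334.0], [537.0, -526.0], [559.0, -525.0], [548.0, -333.0]] medz 22.82039952406967
side table z -0.47836947636892546
```

View pics/crop.png

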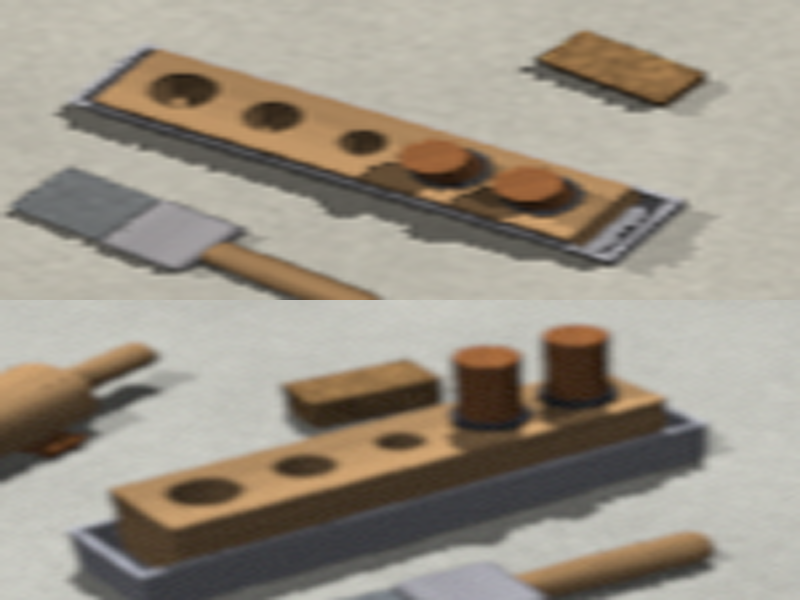

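Run:
```python
from h import *
from scipy.spatial.transform import Rotation as R
s=get_state();print(np.round(R.from_quat(s["eef_rot"]).as_matrix(),3).tolist())
a=np.deg2rad(59.3);ey=np.array([np.cos(a),np.sin(a)]);ex=np.array([ey[1],-ey[0]]);C=np.array([589.6,137.4])
for n,sz in(("top",0),("side",0)):
    f=dict(np.load(f"{n}0.npz"));w=cloud(f);z=w[...,2]
    T=f["cam_to_world"];K=f["K"]
    v,u=np.mgrid[0:420,0:560]
    d=np.stack([(u-K[0,2])/K[0,0],-(v-K[1,2])/K[1,1],-np.ones(u.shape)],-1)@T[:3,:3].T
    o=T[:3,3]; t=(56-o[2])/d[...,2]; P=(o+d*t[...,None])[...,:2]
    q=np.stack([(P-C)@ex,(P-C)@ey],-1)
    g=cv2.cvtColor(f["color"],cv2.COLOR_RGB2GRAY).astype(float)
    for y0 in(0,40,80):
        m=(abs(q[...,0])<20)&(abs(q[...,1]-y0)<19)
        wt=np.clip((105 if n=="x" else np.percentile(g[m],70)*.85)-g,0,None)*m; wt=np.minimum(wt,25)
        c=(q*wt[...,None]).sum((0,1))/wt.sum();sd=np.sqrt(((q-c)**2*wt[...,None]).sum((0,1))/wt.sum())
        print(n,y0,"hole rel strip (x,y)",np.round(c,2),"diam~",np.round(4*sd,1),"world",np.round(C+ex*c[0]+ey*c[1],1))
    # strip/channel extents in the rack frame
    r=np.stack([(w[...,:2]-C)@ex,(w[...,:2]-C)@ey],-1)
    m=(abs(z-30)<4)&(abs(r[...,0])<32)&(abs(r[...,1])<140);print("walls",np.round(np.nanpercentile(r[m],[1,50,99],axis=0),1).tolist())
    # tall things near cutter / path
    X,Y=w[...,0],w[...,1]
    for lim in(100,150,200):
        m=(z>lim)&(Y<-250)&(Y>-800)&(X>330)&(X<800)
        if m.sum():
            lab,st=cv2.connectedComponentsWithStats(m.astype(np.uint8))[1:3]
            for i in range(1,len(st)):
                if st[i,4]>6:
                    k=lab==i;print(lim,st[i,4],"x",np.round([X[k].min(),X[k].max()]),"y",np.round([Y[k].min(),Y[k].max()]),"z",round(z[k].max()))
```

```text
[[-0.0, 0.253, -0.967], [0.002, -0.967, -0.253], [-1.0, -0.002, -0.0]]
top 0 hole rel strip (x,y) [-1.98 -3.73] diam~ [30.1 32.7] world [586.  135.2]
top 40 hole rel strip (x,y) [ 0.98 40.2 ] diam~ [23.5 24.1] world [611.  171.5]
top 80 hole rel strip (x,y) [ 1.62 80.58] diam~ [25.2 27.7] world [632.1 205.9]
walls [[-26.8, -123.0], [-16.6, 9.8], [27.5, 121.5]]
100 75 x [660. 694.] y [-458. -446.] z 197
100 63 x [654. 677.] y [-438. -409.] z 220
100 82 x [650. 661.] y [-488. -454.] z 213
100 37 x [609. 637.] y [-442. -434.] z 201
100 6250 x [398. 559.] y [-723. -478.] z 169
150 44 x [677. 694.] y [-458. -448.] z 197
150 43 x [662. 677.] y [-425. -409.] z 220
150 51 x [651. 661.] y [-488. -468.] z 213
150 28 x [609. 626.] y [-442. -434.] z 201
150 5125 x [398. 559.] y [-723. -527.] z 169
200 22 x [668. 677.] y [-419. -409.] z 220
200 18 x [651. 661.] y [-488. -477.] z 213
side 0 hole rel strip (x,y) [-2.94 -2.94] diam~ [28.2 31.1] world [585.6 136.4]
side 40 hole rel strip (x,y) [-0.41 40.15] diam~ [23.8 23.2] world [609.7 172.1]
side 80 hole rel strip (x,y) [-0.71 80.06] diam~ [27.1 27. ] world [629.9 206.6]
walls [[-28.3, -120.7], [-23.4, 33.4], [25.3, 121.9]]
100 2175 x [399. 559.] y [-723. -473.] z 162
100 89 x [652. 662.] y [-482. -453.] z 211
100 133 x [656. 694.] y [-454. -407.] z 218
100 84 x [610. 639.] y [-444. -428.] z 199
150 1130 x [399. 559.] y [-723. -528.] z 162
150 53 x [652. 662.] y [-482. -466.] z 211
150 84 x [663. 694.] y [-454. -407.] z 218
150 49 x [610. 624.] y [-443. -428.] z 199
200 11 x [652. 660.] y [-480. -474.] z 211
200 24 x [668. 676.] y [-417. -407.] z 218
```

move_arm --moves '[{"jaw": 1, "translation": [0, -31.5, -33.7], "twist": 0}, {"jaw": 1, "translation": [0, -31.5, -33.7], "twist": 0}, {"jaw": 1, "translation": [0, -31.5, -33.7], "twist": 0}, {"jaw": 1, "translation": [0, -31.5, -33.7], "twist": 0}, {"jaw": 1, "translation": [0, -31.5, -33.7], "twist": 0}, {"jaw": 1, "translation": [0, -31.5, -33.7], "twist": 0}, {"jaw": 1, "translation": [0, 0, 0], "twist": -0.186}, {"jaw": 1, "translation": [0, 0, 0], "twist": -0.186}, {"jaw": 1, "translation": [0, 0, 0], "twist": -0.186}, {"jaw": 1, "translation": [0, 0, 0], "twist": -0.186}, {"jaw": 1, "translation": [0, 0, 0], "twist": -0.186}, {"jaw": 1, "translation": [0, 0, 0], "twist": -0.186}, {"jaw": 1, "translation": [0, 0, 0], "twist": -0.186}, {"jaw": 1, "translation": [0, 0, 0], "twist": 0}]'

```text
time_s: 1.85
ee_pos: [299.4, -346.1, 183.5]
eef_rot: [0.504, 0.497, -0.504, 0.496]
ft_force: [0.6, -0.3, -0.1]
opening: 88.0
```

```bash
cat >> h.py <<'E'
from scipy.spatial.transform import Rotation as R
def go(x,y,z,yaw=None):
    s=get_state();M=R.from_quat(s["eef_rot"]).as_matrix();p=s["ee_pos"]
    print("t",s["time_s"],"tcp",np.round(p,1),"yaw",round(np.degrees(np.arctan2(M[1,1],M[0,1])),2),"tooly",np.round(M[:,1],3),"tool x",np.round(M[:,0],4),"F",np.round(s["ft_force"],1),"T",np.round(s["torque"],2),"open",round(s["opening"],1))
    print("to go in tool axes",np.round(M.T@(np.array([x,y,z])-p),2))
E
python3 -c "
from h import *
go(537,-346.3,183)"
```

```text
t 1.85 tcp [ 299.4 -346.1  183.5] yaw -0.84 tooly [ 1.    -0.015 -0.   ] tool x [-3.e-04  7.e-04 -1.e+00] F [ 0.6 -0.3 -0.1] T [-0.02 -0.06  0.01] open 88.0
to go in tool axes [  0.43 237.55  -3.34]
```

move_arm --moves '[{"jaw": 1, "translation": [0, 47.5, -0.7], "twist": 0}, {"jaw": 1, "translation": [0, 47.5, -0.7], "twist": 0}, {"jaw": 1, "translation": [0, 47.5, -0.7], "twist": 0}, {"jaw": 1, "translation": [0, 47.5, -0.7], "twist": 0}, {"jaw": 1, "translation": [0, 47.5, -0.5], "twist": 0}, {"jaw": 1, "translation": [40, 0, 0], "twist": 0}, {"jaw": 1, "translation": [40, 0, 0], "twist": 0}, {"jaw": 1, "translation": [40, 0, 0], "twist": 0}, {"jaw": 1, "translation": [15.5, 0, 0], "twist": 0}, {"jaw": 1, "translation": [0, 0, 0], "twist": 0}, {"jaw": -1, "translation": [0, 0, 0], "twist": 0}, {"jaw": -1, "translation": [0, 0, 0], "twist": 0}, {"jaw": -1, "translation": [0, 0, 0], "twist": 0}, {"jaw": -1, "translation": [0, 0, 0], "twist": 0}, {"jaw": -1, "translation": [0, 0, 0], "twist": 0}, {"jaw": -1, "translation": [0, 0, 0], "twist": 0}, {"jaw": -1, "translation": [0, 0, 0], "twist": 0}, {"jaw": -1, "translation": [0, 0, 0], "twist": 0}]'

```text
time_s: 4.1
ee_pos: [538.4, -347.2, 49.6]
eef_rot: [0.503, 0.496, -0.503, 0.498]
ft_force: [0.1, 0.4, 9.0]
opening: 11.3
```

Opening is 11.3 mm, but a proper grip on the handle would read 26. I'll look before doing anything else.

Run:
```python
from h import *
go(537,-346,48)
a=grab_frame("side");b=grab_frame("top")
c=lambda f,x0,y0,x1,y1:cv2.resize(f["color"][y0:y1,x0:x1,::-1],(400,500),interpolation=cv2.INTER_CUBIC)
cv2.imwrite("pics/g.png",np.hstack([c(a,280,110,380,235),c(b,320,160,420,285)]))
```

```text
t 4.1 tcp [ 538.4 -347.2   49.6] yaw -0.75 tooly [ 1.    -0.013  0.002] tool x [ 0.0023 -0.0017 -1.    ] F [0.1 0.4 9. ] T [ 0.04 -0.13  0.  ] open 11.3
to go in tool axes [ 1.57 -1.38 -1.15]
```

View pics/g.png

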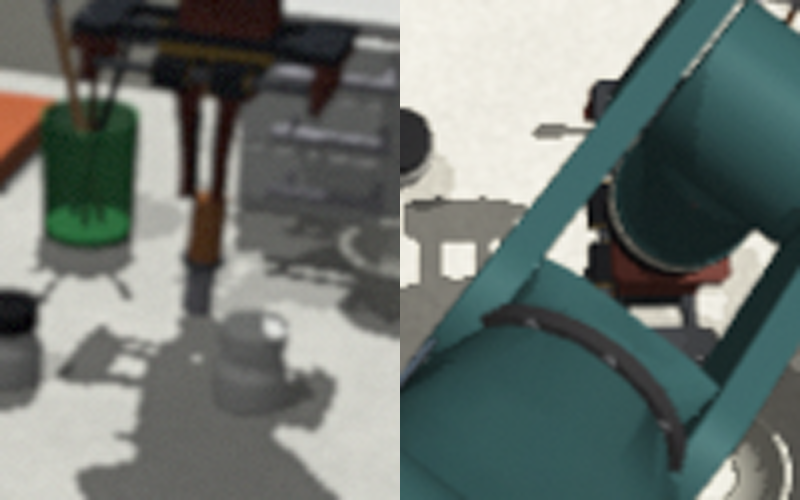

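Run:
```python
from h import *
f=grab_frame("side");w=cloud(f)
# crop scale 4: crop px -> image 280+u/4,110+v/4
for v in range(130,192,2):
    pass
for name,uu,v0,v1 in(("Lfinger",(325,329),134,160),("Rfinger",(333,338),134,158),("handle/barrel col",(328,335),158,190)):
    for v in range(v0,v1,3):
        p=w[v,uu[0]:uu[1]];print(name,v,np.round(np.nanmedian(p,0),0),f["color"][v,(uu[0]+uu[1])//2])
```

```text
Lfinger 134 [ 549. -336.  160.] [38 22 19]
Lfinger 137 [ 548. -335.  152.] [36 18 16]
Lfinger 140 [ 548. -335.  144.] [39 25 22]
Lfinger 143 [ 546. -336.  135.] [47 35 34]
Lfinger 146 [ 547. -337.  127.] [53 42 39]
Lfinger 149 [ 545. -336.  118.] [62 54 51]
Lfinger 152 [ 545. -337.  110.] [67 58 53]
Lfinger 155 [ 544. -336.  101.] [64 54 50]
Lfinger 158 [ 545. -337.   92.] [65 54 51]
Rfinger 134 [ 524. -331.  165.] [25 13 13]
Rfinger 137 [ 525. -336.  155.] [36 19 17]
Rfinger 140 [ 525. -339.  146.] [36 18 17]
Rfinger 143 [ 526. -340.  137.] [48 35 35]
Rfinger 146 [ 529. -343.  127.] [80 74 71]
Rfinger 149 [ 528. -353.  114.] [112 110 105]
Rfinger 152 [ 528. -359.  103.] [122 119 114]
Rfinger 155 [ 571. -565.    3.] [145 144 137]
handle/barrel col 158 [ 532. -337.   93.] [40 24 19]
handle/barrel col 161 [ 532. -336.   85.] [67 41 25]
handle/barrel col 164 [ 532. -337.   76.] [67 42 25]
handle/barrel col 167 [ 532. -339.   67.] [70 44 25]
handle/barrel col 170 [ 530. -337.   59.] [69 45 28]
handle/barrel col 173 [ 529. -337.   50.] [68 44 25]
handle/barrel col 176 [ 528. -334.   42.] [41 36 35]
handle/barrel col 179 [ 532. -340.   30.] [52 53 56]
handle/barrel col 182 [ 531. -341.   19.] [59 57 62]
handle/barrel col 185 [ 530. -341.   10.] [56 57 59]
handle/barrel col 188 [ 528. -342.    1.] [75 74 74]
```

The depth image settles it. The fingertips are resting on top of the handle at z≈88, although the reported TCP z is 49.6. The reported height therefore looks about 39 mm too low. I'll back off, open the jaws and measure the tips directly.

move_arm --moves '[{"jaw": -1, "translation": [-20, 0, 0], "twist": 0}, {"jaw": -1, "translation": [-20, 0, 0], "twist": 0}, {"jaw": -1, "translation": [0, 0, 0], "twist": 0}, {"jaw": -1, "translation": [0, 0, 0], "twist": 0}]'

```text
time_s: 4.75
ee_pos: [536.7, -345.9, 87.5]
eef_rot: [-0.503, -0.497, 0.503, -0.496]
ft_force: [-0.7, 0.1, 0.3]
opening: 0.5
```

```bash
cat > tip.py <<'E'
from h import *
go(537,-346,9)
f=grab_frame("side");w=cloud(f);p=get_state()["ee_pos"]
m=(abs(w[...,0]-p[0])<70)&(abs(w[...,1]-p[1])<14)&(w[...,2]>20)
X=w[m]
h=np.arange(20,260,6)
for a in h:
    k=X[(X[:,2]>=a)&(X[:,2]<a+6)]
    if len(k):print(a,len(k),"x",np.round([k[:,0].min(),np.median(k[:,0]),k[:,0].max()]),"ymax",round(np.percentile(k[:,1],90)))
E
python3 tip.py
```

```text
t 4.75 tcp [ 536.7 -345.9   87.5] yaw -0.74 tooly [ 1.    -0.013 -0.001] tool x [-7.e-04  6.e-04 -1.e+00] F [-0.7  0.1  0.3] T [-0.01 -0.1  -0.01] open 0.5
to go in tool axes [78.54  0.33  0.14]
20 17 x [528. 535. 547.] ymax -336
26 16 x [528. 536. 548.] ymax -336
32 10 x [529. 536. 546.] ymax -336
38 27 x [524. 535. 555.] ymax -333
44 18 x [527. 537. 549.] ymax -334
50 19 x [525. 535. 547.] ymax -336
56 19 x [527. 536. 549.] ymax -336
62 19 x [528. 537. 549.] ymax -338
68 16 x [528. 536. 549.] ymax -337
74 20 x [527. 534. 549.] ymax -337
80 25 x [528. 539. 552.] ymax -337
86 24 x [527. 539. 551.] ymax -339
122 5 x [528. 535. 542.] ymax -333
128 19 x [527. 536. 545.] ymax -333
134 18 x [526. 533. 545.] ymax -332
140 18 x [527. 534. 544.] ymax -333
146 18 x [526. 532. 543.] ymax -333
152 19 x [526. 535. 544.] ymax -332
158 20 x [525. 535. 547.] ymax -334
164 22 x [524. 535. 548.] ymax -332
170 22 x [523. 534. 548.] ymax -334
176 24 x [522. 531. 547.] ymax -333
182 24 x [522. 534. 548.] ymax -333
188 28 x [521. 532. 549.] ymax -333
194 29 x [520. 538. 552.] ymax -333
200 14 x [509. 522. 551.] ymax -332
206 2 x [510. 510. 510.] ymax -335
212 3 x [509. 510. 510.] ymax -344
218 4 x [509. 509. 510.] ymax -339
224 4 x [511. 531. 539.] ymax -332
230 2 x [547. 553. 558.] ymax -332
236 1 x [485. 485. 485.] ymax -359
242 14 x [470. 490. 603.] ymax -344
248 47 x [467. 495. 605.] ymax -336
254 6 x [495. 496. 546.] ymax -334
```

Measured with the jaws shut, the tips sit at z≈125 while the TCP reads 87.5. So true height is about the reading plus 37.5 mm, and x/y agree. The cutter is still upright. I'll grasp again with that correction, at a reading of about 10.5.

move_arm --moves '[{"jaw": 1, "translation": [0, 0, 0], "twist": 0}, {"jaw": 1, "translation": [0, 0, 0], "twist": 0}, {"jaw": 1, "translation": [0, 0, 0.5], "twist": 0}, {"jaw": 1, "translation": [0, 0, 0], "twist": 0}, {"jaw": 1, "translation": [0, 0, 0], "twist": 0}, {"jaw": 1, "translation": [0, 0, 0], "twist": 0}, {"jaw": 1, "translation": [25, 0, 0], "twist": 0}, {"jaw": 1, "translation": [25, 0, 0], "twist": 0}, {"jaw": 1, "translation": [20, 0, 0], "twist": 0}, {"jaw": 1, "translation": [7, 0, 0], "twist": 0}, {"jaw": 1, "translation": [0, 0, 0], "twist": 0}, {"jaw": 1, "translation": [0, 0, 0], "twist": 0}]'

```text
time_s: 6.3
ee_pos: [537.8, -347.2, 12.2]
eef_rot: [0.503, 0.496, -0.503, 0.497]
ft_force: [-0.3, -0.4, -0.0]
opening: 87.6
```

```bash
python3 tip.py | head -40
```

```text
t 6.3 tcp [ 537.8 -347.2   12.2] yaw -0.74 tooly [ 1.    -0.013  0.001] tool x [ 1.2e-03 -9.0e-04 -1.0e+00] F [-0.3 -0.4 -0. ] T [-0.03 -0.05 -0.01] open 87.6
to go in tool axes [ 3.16 -0.81 -1.21]
20 16 x [528. 535. 548.] ymax -336
26 18 x [527. 535. 548.] ymax -336
32 3 x [526. 531. 545.] ymax -336
38 22 x [522. 533. 552.] ymax -334
44 20 x [525. 534. 583.] ymax -335
50 30 x [484. 533. 587.] ymax -335
56 40 x [484. 536. 588.] ymax -335
62 32 x [484. 532. 588.] ymax -336
68 41 x [484. 535. 588.] ymax -335
74 36 x [483. 534. 589.] ymax -334
80 37 x [482. 535. 589.] ymax -335
86 50 x [482. 539. 592.] ymax -336
92 21 x [481. 581. 592.] ymax -335
98 25 x [480. 581. 592.] ymax -335
104 27 x [480. 581. 593.] ymax -334
110 23 x [478. 582. 596.] ymax -335
116 23 x [478. 582. 597.] ymax -334
122 23 x [480. 583. 595.] ymax -335
128 2 x [582. 583. 583.] ymax -339
134 1 x [582. 582. 582.] ymax -355
140 6 x [581. 582. 584.] ymax -342
146 3 x [582. 582. 582.] ymax -336
152 13 x [477. 489. 604.] ymax -334
158 2 x [488. 527. 565.] ymax -336
164 10 x [481. 537. 596.] ymax -348
170 60 x [469. 496. 607.] ymax -336
176 5 x [496. 497. 497.] ymax -337
182 5 x [496. 496. 497.] ymax -344
188 7 x [496. 496. 497.] ymax -340
194 5 x [496. 497. 497.] ymax -342
200 6 x [496. 496. 497.] ymax -334
206 5 x [496. 496. 496.] ymax -337
212 5 x [496. 496. 497.] ymax -341
218 13 x [496. 499. 571.] ymax -334
224 17 x [500. 504. 573.] ymax -335
230 13 x [501. 506. 569.] ymax -335
236 6 x [505. 506. 509.] ymax -335
248 6 x [497. 499. 500.] ymax -337
```

The tips are now beside the handle at z≈48. I'll close the jaws and lift.

move_arm --moves '[{"jaw": -1, "translation": [0, 0, 0], "twist": 0}, {"jaw": -1, "translation": [0, 0, 0], "twist": 0}, {"jaw": -1, "translation": [0, 0, 0], "twist": 0}, {"jaw": -1, "translation": [0, 0, 0], "twist": 0}, {"jaw": -1, "translation": [0, 0, 0], "twist": 0}, {"jaw": -1, "translation": [0, 0, 0], "twist": 0}, {"jaw": -1, "translation": [0, 0, 0], "twist": 0}, {"jaw": -1, "translation": [-10, 0, 0], "twist": 0}, {"jaw": -1, "translation": [-30, 0, 0], "twist": 0}, {"jaw": -1, "translation": [-40, 0, 0], "twist": 0}, {"jaw": -1, "translation": [-40, 0, 0], "twist": 0}, {"jaw": -1, "translation": [0, 0, 0], "twist": 0}]'

```text
time_s: 7.85
ee_pos: [539.5, -348.6, 135.5]
eef_rot: [0.504, 0.494, -0.503, 0.499]
ft_force: [0.6, -0.2, -1.7]
opening: 25.5
```

```bash
python3 tip.py | head -40
```

```text
t 7.85 tcp [ 539.5 -348.6  135.5] yaw -0.74 tooly [ 1.    -0.013  0.006] tool x [ 0.0059 -0.0047 -1.    ] F [ 0.6 -0.2 -1.7] T [-0.07 -0.08  0.01] open 25.5
to go in tool axes [126.43  -3.29  -3.12]
122 12 x [528. 537. 547.] ymax -338
128 17 x [529. 538. 548.] ymax -338
134 16 x [528. 535. 548.] ymax -338
140 21 x [528. 538. 549.] ymax -338
146 16 x [529. 535. 545.] ymax -338
152 18 x [528. 536. 547.] ymax -338
158 14 x [523. 537. 552.] ymax -335
164 26 x [524. 538. 554.] ymax -336
170 29 x [519. 537. 560.] ymax -337
176 37 x [516. 535. 559.] ymax -336
182 44 x [516. 539. 560.] ymax -337
188 39 x [516. 536. 560.] ymax -337
194 40 x [516. 536. 560.] ymax -335
200 42 x [516. 538. 562.] ymax -336
206 56 x [514. 539. 561.] ymax -336
212 33 x [514. 530. 562.] ymax -336
218 28 x [513. 551. 561.] ymax -335
224 29 x [512. 550. 562.] ymax -336
230 30 x [511. 537. 565.] ymax -335
236 33 x [510. 552. 566.] ymax -336
242 31 x [509. 552. 565.] ymax -335
248 24 x [499. 552. 575.] ymax -334
254 5 x [499. 500. 553.] ymax -338
```

move_arm --moves '[{"jaw": -1, "translation": [-10, 0, 0], "twist": 0.174}, {"jaw": -1, "translation": [-10, 0, 0], "twist": 0.174}, {"jaw": -1, "translation": [0, 0, 0], "twist": 0.175}, {"jaw": -1, "translation": [0, -10, -24], "twist": 0}, {"jaw": -1, "translation": [0, -17.1, -40.3], "twist": 0}, {"jaw": -1, "translation": [0, -17.1, -40.3], "twist": 0}, {"jaw": -1, "translation": [0, -17.1, -40.3], "twist": 0}, {"jaw": -1, "translation": [0, -17.1, -40.3], "twist": 0}, {"jaw": -1, "translation": [0, -17.1, -40.3], "twist": 0}, {"jaw": -1, "translation": [0, -17.1, -40.3], "twist": 0}, {"jaw": -1, "translation": [0, -17.1, -40.3], "twist": 0}, {"jaw": -1, "translation": [0, -17.1, -40.3], "twist": 0}, {"jaw": -1, "translation": [0, -17.1, -40.3], "twist": 0}, {"jaw": -1, "translation": [0, -17.1, -40.3], "twist": 0}, {"jaw": -1, "translation": [0, -17, -40], "twist": 0}, {"jaw": -1, "translation": [0, -7, -17], "twist": 0}, {"jaw": -1, "translation": [0, 0, 0], "twist": 0}, {"jaw": -1, "translation": [0, 0, 0], "twist": 0}, {"jaw": -1, "translation": [0, 0, 0], "twist": 0}]'

```text
time_s: 10.28
ee_pos: [607.8, 172.7, 151.2]
eef_rot: [-0.615, -0.349, 0.615, -0.349]
ft_force: [-0.2, 0.4, -1.1]
opening: 25.2
```

```bash
python3 -c "
from h import *
go(610.2,171.8,70)"
```

```text
t 10.275 tcp [607.8 172.7 151.2] yaw -30.78 tooly [ 0.859 -0.512 -0.   ] tool x [-4.e-04 -3.e-04 -1.e+00] F [-0.2  0.4 -1.1] T [-0.06 -0.03 -0.02] open 25.2
to go in tool axes [81.25  2.49 -0.52]
```

move_arm --moves '[{"jaw": -1, "translation": [20, 2.5, -0.5], "twist": 0}, {"jaw": -1, "translation": [25, 0, 0], "twist": 0}, {"jaw": -1, "translation": [20, 0, 0], "twist": 0}, {"jaw": -1, "translation": [8, 0, 0], "twist": 0}, {"jaw": -1, "translation": [0, 0, 0], "twist": 0}, {"jaw": -1, "translation": [0, 0, 0], "twist": 0}, {"jaw": -1, "translation": [0, 0, 0], "twist": 0}]'

```text
time_s: 11.15
ee_pos: [611.2, 173.3, 79.2]
eef_rot: [0.615, 0.35, -0.614, 0.35]
ft_force: [-0.1, 0.8, -1.5]
opening: 25.8
```

Run:
```python
from h import *
go(610.2,171.8,78)
a=grab_frame("side");b=grab_frame("top")
c=lambda f,x0,y0,x1,y1:cv2.resize(f["color"][y0:y1,x0:x1,::-1],(400,500),interpolation=cv2.INTER_CUBIC)
cv2.imwrite("pics/a.png",np.hstack([c(a,170,190,266,310),c(b,130,150,226,270)]))
w=cloud(a);C=np.array([610.2,171.8]);an=np.deg2rad(59.3);ey=np.array([np.cos(an),np.sin(an)]);ex=np.array([ey[1],-ey[0]])
q=np.stack([(w[...,:2]-C)@ex,(w[...,:2]-C)@ey,w[...,2]],-1);m=(abs(q[...,0])<20)&(abs(q[...,1])<22)&(q[...,2]>58)
X=q[m]
for z in range(58,130,4):
    k=X[(X[:,2]>=z)&(X[:,2]<z+4)]
    if len(k)>2:print(z,len(k),np.round(k.min(0),1)[:2],np.round(k.max(0),1)[:2])
k=X[(X[:,2]>70)&(X[:,2]<102)]
from scipy.optimize import least_squares
r=least_squares(lambda p:np.hypot(k[:,0]-p[0]-p[2]*(k[:,2]-85),k[:,1]-p[1]-p[3]*(k[:,2]-85))-11,[0,0,0,0],loss="soft_l1");print("barrel fit offset(rack x,y), slopes",np.round(r.x,3),len(k))
```

```text
t 11.15 tcp [611.2 173.3  79.2] yaw -30.71 tooly [ 0.86  -0.511  0.001] tool x [ 1.6e-03  4.0e-04 -1.0e+00] F [-0.1  0.8 -1.5] T [-0.02 -0.07  0.  ] open 25.8
to go in tool axes [ 1.25 -0.07  1.83]
66 5 [-11.3  -0.1] [-3.6 10.2]
70 25 [-11.9  -6.5] [ 3. 11.]
74 19 [-12.1  -6. ] [ 2.8 10.3]
78 24 [-11.1  -7.9] [ 0.9 11. ]
82 19 [-10.7  -9.3] [ 0.8 10.6]
86 19 [-12.9  -9.5] [-0.5 11.3]
90 22 [-12.1  -6.1] [ 2.5 10.9]
94 24 [-11.5  -5.8] [ 2.9 11.4]
98 12 [-11.7  -6.1] [-3.1 11.3]
102 5 [-15.5  -5.4] [-7.5 13.3]
106 41 [-17.1 -13. ] [12.8 15.8]
110 28 [-16.4  -8.4] [ 7.  16.2]
114 11 [-17.2   8.2] [18.6 14.3]
118 13 [-19.5   8.1] [17.7 12.9]
122 25 [-19.5   6.9] [19.9 13.9]
126 16 [-19.6   9.5] [15.9 13.7]
barrel fit offset(rack x,y), slopes [ 0.063  0.025 -0.003  0.011] 164
```

View pics/a.png

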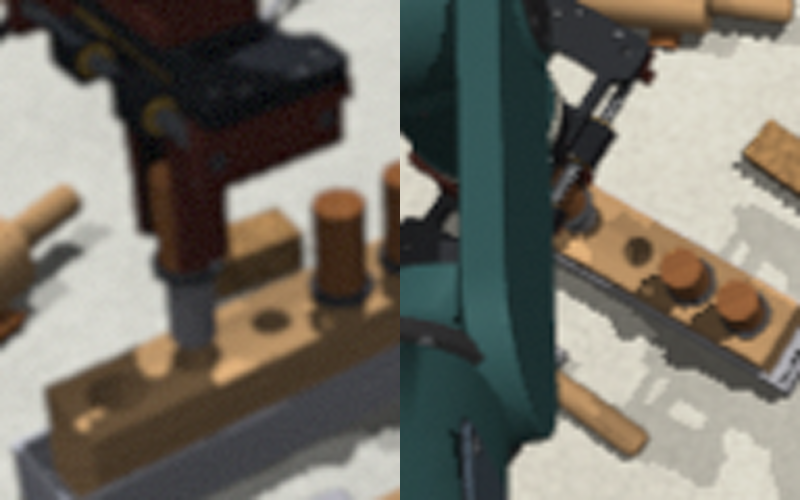

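The barrel is centred over the hole to within about 0.5 mm. In the side view its lower end sits just above the rim at (195,345), which is z≈66. I'll probe downwards gently.

move_arm --moves '[{"jaw": -1, "translation": [4, 0, 0], "twist": 0}, {"jaw": -1, "translation": [2, 0, 0], "twist": 0}, {"jaw": -1, "translation": [1, 0, 0], "twist": 0}, {"jaw": -1, "translation": [1, 0, 0], "twist": 0}, {"jaw": -1, "translation": [1, 0, 0], "twist": 0}, {"jaw": -1, "translation": [1, 0, 0], "twist": 0}, {"jaw": -1, "translation": [1, 0, 0], "twist": 0}, {"jaw": -1, "translation": [1, 0, 0], "twist": 0}, {"jaw": -1, "translation": [0, 0, 0], "twist": 0}, {"jaw": -1, "translation": [0, 0, 0], "twist": 0}]'

```text
time_s: 12.5
ee_pos: [610.5, 173.3, 66.3]
eef_rot: [0.615, 0.35, -0.615, 0.35]
ft_force: [-0.6, 0.8, -1.3]
opening: 25.4
```

```bash
python3 -c "
from h import *
go(610.2,171.8,66)"
```

```text
t 12.5 tcp [610.5 173.3  66.3] yaw -30.71 tooly [ 0.86  -0.511 -0.   ] tool x [-0.e+00  1.e-04 -1.e+00] F [-0.6  0.8 -1.3] T [-0.03  0.02  0.04] open 25.4
to go in tool axes [0.3  0.53 1.38]
```

move_arm --moves '[{"jaw": -1, "translation": [1, 0, 0], "twist": 0}, {"jaw": -1, "translation": [1, 0, 0], "twist": 0}, {"jaw": -1, "translation": [0, 0, 0], "twist": 0}]'

```text
time_s: 12.88
ee_pos: [610.4, 173.2, 64.2]
eef_rot: [-0.615, -0.35, 0.615, -0.35]
ft_force: [-0.8, -0.4, -1.7]
opening: 25.4
```

move_arm --moves '[{"jaw": -1, "translation": [1, 0, 0], "twist": 0}, {"jaw": -1, "translation": [0, 0, 0], "twist": 0}, {"jaw": -1, "translation": [0, 0, 0], "twist": 0}]'

```text
time_s: 13.25
ee_pos: [610.4, 173.3, 63.3]
eef_rot: [0.615, 0.35, -0.615, 0.35]
ft_force: [-0.1, 0.1, -0.9]
opening: 25.5
```

move_arm --moves '[{"jaw": -1, "translation": [1, 0, 0], "twist": 0}, {"jaw": -1, "translation": [1, 0, 0], "twist": 0}, {"jaw": -1, "translation": [0, 0, 0], "twist": 0}]'

```text
time_s: 13.62
ee_pos: [610.4, 173.2, 61.2]
eef_rot: [-0.615, -0.35, 0.615, -0.35]
ft_force: [0.2, -1.2, -0.8]
opening: 25.5
```

move_arm --moves '[{"jaw": -1, "translation": [1, 0, 0], "twist": 0}, {"jaw": -1, "translation": [1, 0, 0], "twist": 0}, {"jaw": -1, "translation": [0, 0, 0], "twist": 0}]'

```text
time_s: 14.0
ee_pos: [610.4, 173.2, 59.2]
eef_rot: [-0.615, -0.35, 0.615, -0.35]
ft_force: [0.5, 0.1, -0.7]
opening: 25.7
```

No contact yet with the lower end at about z≈47, 9 mm below the strip's top, so it is in the hole. I'll keep going in small steps.

move_arm --moves '[{"jaw": -1, "translation": [1.5, 0, 0], "twist": 0}, {"jaw": -1, "translation": [1.5, 0, 0], "twist": 0}, {"jaw": -1, "translation": [1.5, 0, 0], "twist": 0}, {"jaw": -1, "translation": [1.5, 0, 0], "twist": 0}, {"jaw": -1, "translation": [0, 0, 0], "twist": 0}]'

```text
time_s: 14.62
ee_pos: [610.4, 173.2, 53.1]
eef_rot: [-0.615, -0.35, 0.615, -0.35]
ft_force: [0.5, -0.1, -1.3]
opening: 25.4
```

move_arm --moves '[{"jaw": -1, "translation": [1.5, 0, 0], "twist": 0}, {"jaw": -1, "translation": [1.5, 0, 0], "twist": 0}, {"jaw": -1, "translation": [1.5, 0, 0], "twist": 0}, {"jaw": -1, "translation": [1.5, 0, 0], "twist": 0}, {"jaw": -1, "translation": [0, 0, 0], "twist": 0}]'

```text
time_s: 15.25
ee_pos: [610.4, 173.2, 47.1]
eef_rot: [-0.615, -0.35, 0.615, -0.35]
ft_force: [0.4, -0.3, -1.3]
opening: 25.6
```

```bash
python3 -c "
from h import *
go(610.2,171.8,31)"
```

```text
t 15.25 tcp [610.4 173.2  47.1] yaw -30.71 tooly [ 0.86  -0.511 -0.   ] tool x [-1.e-04  0.e+00 -1.e+00] F [ 0.4 -0.3 -1.3] T [-0.07 -0.1   0.04] open 25.6
to go in tool axes [16.14  0.55  1.34]
```

move_arm --moves '[{"jaw": -1, "translation": [1.5, 0, 0], "twist": 0}, {"jaw": -1, "translation": [1.5, 0, 0], "twist": 0}, {"jaw": -1, "translation": [1.5, 0, 0], "twist": 0}, {"jaw": -1, "translation": [1.5, 0, 0], "twist": 0}, {"jaw": -1, "translation": [0, 0, 0], "twist": 0}]'

```text
time_s: 15.88
ee_pos: [610.5, 173.2, 41.2]
eef_rot: [-0.615, -0.35, 0.615, -0.35]
ft_force: [1.3, 0.7, -1.7]
opening: 25.6
```

move_arm --moves '[{"jaw": -1, "translation": [1.5, 0, 0], "twist": 0}, {"jaw": -1, "translation": [1.5, 0, 0], "twist": 0}, {"jaw": -1, "translation": [1.5, 0, 0], "twist": 0}, {"jaw": -1, "translation": [1.5, 0, 0], "twist": 0}, {"jaw": -1, "translation": [0, 0, 0], "twist": 0}]'

```text
time_s: 16.5
ee_pos: [610.5, 173.2, 35.2]
eef_rot: [-0.615, -0.35, 0.615, -0.35]
ft_force: [0.5, 0.3, -1.2]
opening: 25.3
```

move_arm --moves '[{"jaw": -1, "translation": [1, 0, 0], "twist": 0}, {"jaw": -1, "translation": [1, 0, 0], "twist": 0}, {"jaw": -1, "translation": [0, 0, 0], "twist": 0}]'

```text
time_s: 16.88
ee_pos: [610.5, 173.2, 33.2]
eef_rot: [0.615, 0.35, -0.615, 0.35]
ft_force: [0.8, -0.7, -1.3]
opening: 25.6
```

move_arm --moves '[{"jaw": -1, "translation": [1, 0, 0], "twist": 0}, {"jaw": -1, "translation": [1, 0, 0], "twist": 0}, {"jaw": -1, "translation": [0, 0, 0], "twist": 0}]'

```text
time_s: 17.25
ee_pos: [610.5, 173.2, 31.2]
eef_rot: [0.615, 0.35, -0.615, 0.35]
ft_force: [0.3, -0.2, -2.3]
opening: 25.4
```

move_arm --moves '[{"jaw": -1, "translation": [1, 0, 0], "twist": 0}, {"jaw": -1, "translation": [0, 0, 0], "twist": 0}]'

```text
time_s: 17.5
ee_pos: [610.5, 173.2, 30.2]
eef_rot: [0.615, 0.35, -0.615, 0.35]
ft_force: [1.4, -0.0, -1.9]
opening: 25.3
```

move_arm --moves '[{"jaw": -1, "translation": [1, 0, 0], "twist": 0}, {"jaw": -1, "translation": [0, 0, 0], "twist": 0}]'

```text
time_s: 17.75
ee_pos: [610.5, 173.2, 29.3]
eef_rot: [0.615, 0.35, -0.615, 0.35]
ft_force: [0.8, -0.3, -1.7]
opening: 25.5
```

move_arm --moves '[{"jaw": -1, "translation": [1, 0, 0], "twist": 0}, {"jaw": -1, "translation": [0, 0, 0], "twist": 0}]'

```text
time_s: 18.0
ee_pos: [610.6, 173.3, 29.2]
eef_rot: [0.615, 0.35, -0.614, 0.35]
ft_force: [-1.4, -0.5, 5.4]
opening: 25.6
```

move_arm --moves '[{"jaw": -1, "translation": [0.7, 0, 0], "twist": 0}, {"jaw": -1, "translation": [0, 0, 0], "twist": 0}]'

```text
time_s: 18.25
ee_pos: [610.6, 173.3, 29.2]
eef_rot: [0.615, 0.35, -0.614, 0.35]
ft_force: [-2.9, -1.6, 10.8]
opening: 25.7
```

Run:
```python
from h import *
go(610.2,171.8,28)
a=grab_frame("side")
cv2.imwrite("pics/b.png",cv2.resize(a["color"][210:310,170:266,::-1],(576,600),interpolation=cv2.INTER_CUBIC))
```

```text
t 18.25 tcp [610.6 173.3  29.2] yaw -30.71 tooly [ 0.86  -0.511  0.   ] tool x [ 6.e-04  2.e-04 -1.e+00] F [-2.9 -1.6 10.8] T [-0.22  0.57 -0.03] open 25.7
to go in tool axes [1.16 0.43 1.51]
```

View pics/b.png

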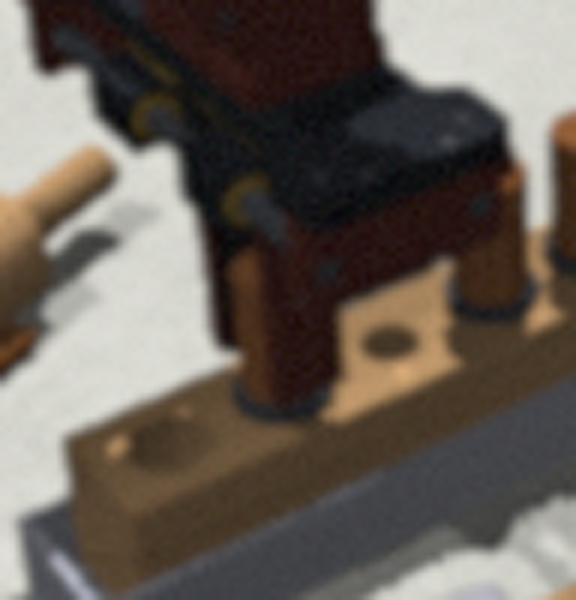

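At (285,400) the collar sits flat on the strip, with a firm stop at about 11–13 N. I'll unload, release and retreat.

move_arm --moves '[{"jaw": -1, "translation": [-1.2, 0, 0], "twist": 0}, {"jaw": -1, "translation": [0, 0, 0], "twist": 0}, {"jaw": 0.4, "translation": [0, 0, 0], "twist": 0}, {"jaw": 0.4, "translation": [0, 0, 0], "twist": 0}, {"jaw": 0.4, "translation": [0, 0, 0], "twist": 0}, {"jaw": 0.4, "translation": [0, 0, 0], "twist": 0}, {"jaw": 0.4, "translation": [-5, 0, 0], "twist": 0}, {"jaw": 0.4, "translation": [-15, 0, 0], "twist": 0}, {"jaw": 0.4, "translation": [-30, 0, 0], "twist": 0}, {"jaw": 0.4, "translation": [-40, 0, 0], "twist": 0}, {"jaw": 0.4, "translation": [-40, 0, 0], "twist": 0}, {"jaw": 0.4, "translation": [0, 0, 0], "twist": 0}, {"jaw": 0.4, "translation": [0, 0, 0], "twist": 0}, {"jaw": 0.4, "translation": [0, 0, 0], "twist": 0}]'

```text
time_s: 20.05
ee_pos: [609.3, 173.1, 157.6]
eef_rot: [-0.614, -0.35, 0.615, -0.349]
ft_force: [0.5, -0.3, -0.9]
opening: 61.4
```

Run:
```python
from h import *
go(610.2,171.8,28)
a=grab_frame("side");w=cloud(a)
cv2.imwrite("pics/c.png",a["color"][...,::-1])
C=np.array([610.2,171.8]);an=np.deg2rad(59.3);ey=np.array([np.cos(an),np.sin(an)]);ex=np.array([ey[1],-ey[0]])
q=np.stack([(w[...,:2]-C)@ex,(w[...,:2]-C)@ey,w[...,2]],-1)
for y in(0,-80,-120):
    k=q[(abs(q[...,0])<20)&(abs(q[...,1]-y)<18)&(q[...,2]>68)&(q[...,2]<130)];print("top z near y",y,len(k),np.round(np.percentile(k[:,2],[50,90,97]),1),np.round(np.median(k[k[:,2]>100],0),1))
```

```text
t 20.05 tcp [609.3 173.1 157.6] yaw -30.71 tooly [ 0.86  -0.511 -0.002] tool x [-2.4e-03 -3.0e-04 -1.0e+00] F [ 0.5 -0.3 -0.9] T [-0.05  0.    0.02] open 61.4
to go in tool axes [129.62   1.63   0.46]
top z near y 0 315 [ 94.2 105.8 106.3] [ -4.3   1.5 105.1]
top z near y -80 283 [ 93.8 105.7 106.5] [ -2.7 -78.3 105. ]
top z near y -120 270 [ 93.4 105.3 106.3] [  -2.9 -118.2  104.9]
```

View pics/c.png

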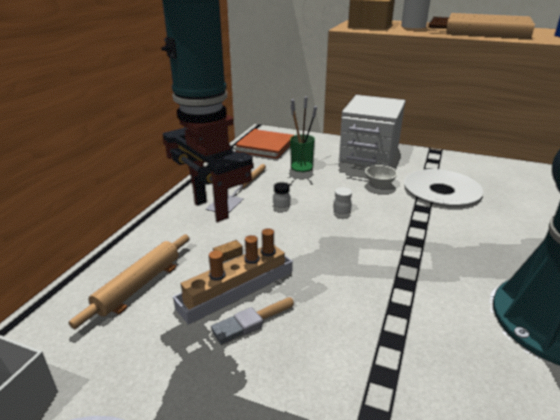

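The cutter stands home at (215,265), its top level with the fixed cutters at 106 mm. The gripper is clear and the bystanders haven't moved, so I'm handing in.

```bash
python3 -c "
from h import *
print(sign_off())"
```

```text
the job is handed in; nothing more can be done
None
```

The cutter is back in the 22 mm hole, handle up, with its collar on the strip, and the gripper has let go. I handed the job in at about 20 s on the robot's clock. `sign_off()` reports no verdict, so the result rests on my own checks.

**How it went**
- **First grasp missed:** The reported TCP height was about 38 mm lower than the fingertips really were. The jaws shut on top of the handle, pressing with about 9 N. The cutter stayed upright; I measured the offset in the depth image, corrected for it, and the second grasp held (opening 25.5 mm).
- **Insertion:** I found the hole in both cameras and went down in steps of 1 to 2 mm. The barrel went in with no rim contact, and the collar stopped firmly with about 11 N on the wrist sensor (about 13 N allowing for the cutter's weight). I then unloaded, opened the jaws and lifted clear.

**Last checks**
- **Home:** The cutter's top is at 106 mm, the same as the two fixed cutters, so it is fully home.
- **Position:** It is on the row's line to within the camera's accuracy of about 2 mm. It is about 40 mm along +y from the rack's middle, inside the 26 to 54 mm window.
- **Bystanders:** By eye in the last side view, none has moved. I did not measure each one.

**Unexplained:** I did not find the cause of the 38 mm height offset. It stayed consistent between the grasp, the probing and the final stop.

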